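Present a pump shaft over a backing plate

ROBOT

A 6-joint arm with a two-finger parallel gripper is mounted at the origin on the work surface. World frame = base frame: x ahead of the robot, y to its left, z up, the work surface at z = 0. Lengths are in m, angles in rad, forces in N, time in s.
With the tool pointing down it reaches from about 0.35 to 0.85 m from the base axis. Payload 8.1 kg.
Tool frame: the origin (TCP) lies between the finger pads; the fingertips stand 17 mm ahead of it and the grasp point (between the pads) lies 2 mm behind it (arm.tips_ahead is the distance from the TCP to the fingertips, in m); z points along the fingers, y is the line along which they close (so a half turn about z gives the same grasp; the last joint's range is limited). The gripper opens to 85 mm and grips with 20 to 120 N. Pads are 22 mm wide; open, the fingers measure 114 mm over their backs; the gripper's body (76 mm by 85 mm) begins 54 mm behind the grasp point. The pads swing forward as they close: fully open they stand 13 mm farther back than shut.
Start: joints at [-1.203, 0.13, 1.488, -0, 1.523, -0.085], TCP at [0.263, -0.54, 0.248] pointing down, gripper open.
Joint ranges: [-2.96, 2.96], [-0.89, 2.26], [0.02, 2.5], [-1.34, 4.48], [0, 2.73], [-2.66, 2.66]. Speed limits (rad/s): [2.39, 2.39, 2.79, 3.14, 3.14, 3.14].

INTERFACE

Orientations are given as a unit quaternion [w, x, y, z].
In Python, from cell import arm gives the robot as it stands. Calls block until the motion is done:
- arm.goto(position, orientation): joint-space move of the TCP to a pose.
- arm.move_straight(position, rot=None, max_speed=0.15): straight line of the TCP; rot=None keeps the orientation; max_speed is the mean speed in m/s.
- arm.move_joints(angles): joint-space move.
- arm.let_go() and arm.close(): open the fingers fully, or close them until they stop; the grip force is fixed at half the most.
- arm.hold(seconds).
- arm.inverse_kinematics(position, orientation): joint angles nearest the present ones, or None.
- arm.read_state(): the state.
- arm.grab_frame(name): name is "scene" or "top" or "wrist"; returns (picture, depth): 420x560x3 uint8, red, green, blue; 420x560 float32, m along the optical axis (not along the pixel's ray), 0 where there is no reading.
- arm.camera_info(name): a dict with "fx", "fy", "cx", "cy" (pixels), "world_from_camera" (4x4, takes a point from camera to world coordinates); the wrist camera has in their place "T_tool_cam" (4x4, takes a point from camera to tool coordinates, whose origin is the TCP and whose axes are the flange's). Camera axes: x right, y up, looking along -z (the intrinsics and any distortion apply to the point x, -y, -z); pixel columns grow to the right and rows downward; lengths in m; the calibration is good to about 2 mm. A picture is of the moment at which its call begins: read the wrist's pose just before it. camera_info takes no time and is no camera call.
A pose or a line that the arm cannot do raises arm.Unreachable and nothing moves.
- arm.finish_job(): hands the job in; it is judged then, once.
The state is a dict: "clock": time; "q": joint angles; "joint_vel": joint speeds; "joint_torque": joint torques, N m; "ee_pos": TCP position; "eef_rot": TCP orientation; "ft_force": force on the tool from outside, world axes, zero at the start; "torque": the same for the moment, N m; "gripper_width": finger opening in m; "finger_force": force on a finger pad.
Only numpy, scipy, OpenCV 4.12 (cv2) and the standard library are available. Lean on these libraries where they do the work, as an engineer would, in place of code of your own. Each camera call takes 0.05 s, during which the arm holds its last target. There are 200 camera calls.

TASK

Get the long pump shaft ready for inspection: first take just the top plate off the stack and lay it flat in the inspection stand, between its corner stops, without dropping it. Then draw the longest of the three shafts out of the leaning holder, turn it level and hold it still, lengthwise along the stand and centred over the plate, about 10 cm above it. Finish while holding the shaft there, and leave everything else where it is.

Things in the scene. Friction and masses are not known exactly. Their poses are not given: they have to be found in the camera images.
- plate: The top plate of the stack of three: bare aluminium, 160 x 60 x 10 mm, 0.2 to 0.35 kg. Origin at the centre of its underside, x along its 160 mm length, y across its 60 mm width, z up. It starts with its underside 32 mm above the table, on two like plates.
- plate_middle: The second plate of the stack, same size and axes, directly beneath the top one (underside at 22 mm). Stays on the stack.
- plate_bottom: The lowest plate of the stack, same size and axes (underside at 12 mm), on a fixed wooden pallet 170 x 56 x 12 mm. Stays on the stack.
- seat (a point): Centre of the seat: the top, 25 mm above the table, of the fixed inspection stand, a grey block 200 x 100 x 25 mm. x along its length, y across, z up. L-shaped stops (6 mm high and thick, legs 22 mm) at the corners leave a place 168 x 68 mm for a plate, laid along the stand's length; the sides are open between the stops.
- holder: Fixed shaft holder: black block 200 mm wide on a steel base 110 x 210 x 10 mm. Origin: centre of the base's underside; y along the row of bores, z up. Three 18 mm square bores, 50 mm long, at y = -70, 0, 70 mm, lean 45 degrees from vertical, mouths facing up and to -x (roughly to the robot). Mouth centres: x = -18, z = 73 mm; the block's top edge is 87 mm above the table.
- shaft: The longest shaft: bare steel, 160 mm, 0.3 to 0.5 kg. Origin at its foot end's centre, z along its axis to the free end. From the foot: 16 mm diameter to 55 mm (loose in the bore), collar of 30 mm diameter to 65 mm (rests on the block), plain 22 mm journal to 150 mm, 16 mm stub to 160 mm. Starts in any of the three bores, leaning 45 to 49 degrees, free end up and to the holder's -x.
- shaft_mid (a point): The middle of the longest shaft: on its axis, 80 mm from the foot; axes as shaft. The centre of mass lies about 5 mm from it, towards the free end. To free the shaft, draw it at least 55 mm along its axis.
- short_shaft_a: A steel shaft like shaft but only 115 mm long (the 22 mm journal is 40 mm long), same foot, collar and origin; standing in another bore of the holder. To be left there.
- short_shaft_b: A steel shaft like shaft but only 115 mm long (the 22 mm journal is 40 mm long), same foot, collar and origin; standing in another bore of the holder. To be left there.
- bearing: Bystander: a steel bearing ring 52 mm in diameter, 15 mm high, lying flat in front of the holder (robot side). Origin at the centre of its underside.
- piston: Bystander: an aluminium piston 48 mm in diameter, 50 mm high, standing beyond the stand. Origin at the centre of its underside.
- wrench: Bystander: a steel wrench 170 mm long lying at the back of the work area. Origin at the centre of its underside, x along it.
- seal_ring: Bystander: a black rubber ring 60 mm in diameter, 6 mm high, lying at the back. Origin at the centre of its underside.
Things that resemble listed ones, but are neither listed nor needed, are in the scene too. What is shaped like the short_shaft_a but pink or red is not meant.

How it is judged:
By the outcome, as a careful person would: the job done as asked, in the order asked, and still so for the second after the job is handed in, while the arm keeps its last pose, push and grip.
It also fails if it takes over 45 s, if anything falls off the work surface, if the arm or the gripper's body presses on something with over 40 N, if the wrist force passes 120 N, or if a joint passes its speed limit or range.

## Working session

There is one attempt and no reset: what is moved stays moved. The work goes in short steps, each a Python script; the robot and the scene stay as the last script left them, time stands still between calls to the robot, and variables do not carry over. Pictures are saved under pics/ and viewed, at most 10 in all, crops included, and the job is handed in when it is done.

```bash
ls; mkdir -p pics; python3 - <<'E'
from cell import arm
import cv2,numpy as np
np.set_printoptions(precision=4,suppress=True)
for n in("scene","top"):
    p,d=arm.grab_frame(n); cv2.imwrite(f"pics/{n}0.png",p[:,:,::-1]); np.savez(f"{n}0.npz",p=p,d=d)
    print(n,arm.camera_info(n),(d>0).mean(),d.max())
print(arm.camera_info("wrist"),arm.read_state())
E
```

```text
pics
scene {'fx': 418.0916882497936, 'fy': 418.0916882497936, 'cx': 277.4953217633679, 'cy': 209.2892887477424, 'world_from_camera': array([[ 0.7197, -0.38  ,  0.5811,  1.1515],
       [ 0.6942,  0.4097, -0.5918, -0.5979],
       [-0.0132,  0.8293,  0.5587,  0.6774],
       [ 0.    ,  0.    ,  0.    ,  1.    ]])} 0.9962329931972789 3.5137014
top {'fx': 517.5935703352616, 'fy': 517.5935703352616, 'cx': 281.61381835118465, 'cy': 204.3565555295775, 'world_from_camera': array([[-0.019 ,  0.9973, -0.0706,  0.4491],
       [-0.9998, -0.0191, -0.0015,  0.0262],
       [-0.0028,  0.0706,  0.9975,  1.2207],
       [ 0.    ,  0.    ,  0.    ,  1.    ]])} 0.9961649659863946 1.2680044
{'fx': 361.11023500510544, 'fy': 361.11023500510544, 'cx': 278.5782360233758, 'cy': 208.85710075833944, 'T_tool_cam': array([[ 0.0003,  0.9592,  0.2827,  0.0727],
       [ 1.    , -0.0007,  0.0014, -0.    ],
       [ 0.0016,  0.2827, -0.9592, -0.1253],
       [ 0.    ,  0.    ,  0.    ,  1.    ]])} {'clock': 0.1, 'q': array([-1.2034,  0.1311,  1.4892, -0.    ,  1.523 , -0.0854]), 'joint_vel': array([ 0.0009, -0.0017, -0.0026, -0.0022,  0.0007,  0.0005]), 'joint_torque': array([  0.0006, -57.0952, -50.1942,  -0.0002,   0.0081,  -0.0001]), 'ee_pos': array([ 0.2623, -0.5391,  0.2473]), 'eef_rot': array([-0.0008,  0.9745,  0.2245, -0.0001]), 'ft_force': array([0.241 , 0.894 , 0.2168]), 'torque': array([ 0.0092,  0.0492, -0.0224]), 'finger_force': 0.0, 'gripper_width': 0.08559046304064115}
```

View pics/scene0.png

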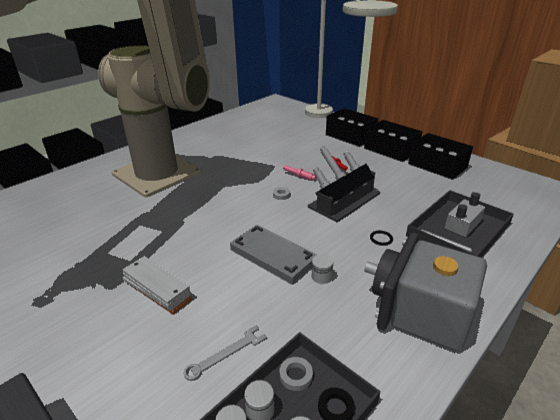

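View pics/top0.png

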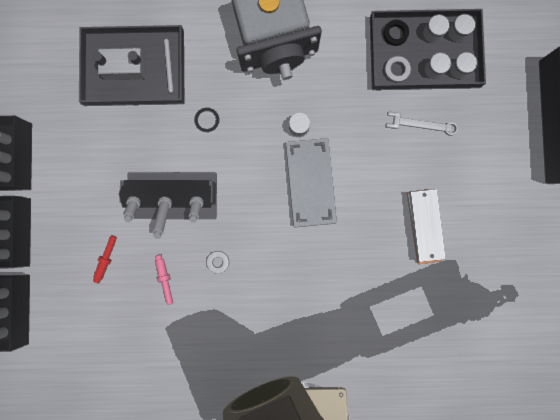

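The scene picture shows the stack at about (157,285), the stand at (272,250) and the holder at (343,190), with the long shaft in the middle bore. In the top picture the stack is at (427,226), the stand at (311,182) and the holder at (168,195). The long shaft runs from (165,203) to (158,235), and pink and red decoys lie at (163,280) and (105,260).

```bash
cat > h.py <<'E'
import numpy as np,cv2
from scipy.spatial.transform import Rotation as R
np.set_printoptions(precision=4,suppress=True)
def quat(M): return R.from_matrix(M).as_quat(scalar_first=True)
def rot(q): return R.from_quat(q,scalar_first=True).as_matrix()
def pose(arm,n,st=None):
    i=arm.camera_info(n)
    if n!="wrist": return i,i["world_from_camera"]
    T=np.eye(4);T[:3,:3]=rot(st["eef_rot"]);T[:3,3]=st["ee_pos"]
    return i,T@i["T_tool_cam"]
def rays(i,T,uv):
    uv=np.atleast_2d(uv).astype(float)
    c=np.c_[(uv[:,0]-i["cx"])/i["fx"],-(uv[:,1]-i["cy"])/i["fy"],-np.ones(len(uv))]
    return T[:3,3],c@T[:3,:3].T
def plane(i,T,uv,z):
    o,d=rays(i,T,uv); return o+d*((z-o[2])/d[:,2])[:,None]
def cloud(i,T,dep):
    v,u=np.mgrid[:dep.shape[0],:dep.shape[1]]
    o,d=rays(i,T,np.c_[u.ravel(),v.ravel()])
    return (o+d*dep.ravel()[:,None]).reshape(*dep.shape,3)
def proj(i,T,P):
    c=(np.atleast_2d(P)-T[:3,3])@T[:3,:3]
    return np.c_[i["cx"]+i["fx"]*c[:,0]/-c[:,2],i["cy"]-i["fy"]*c[:,1]/-c[:,2]]
def tri(rs):
    A=0;b=0
    for o,d in rs:
        d=d.ravel()/np.linalg.norm(d);M=np.eye(3)-np.outer(d,d);A=A+M;b=b+M@o
    return np.linalg.solve(A,b)
def rect(m):
    """largest blob: centre, size, corners"""
    c=max(cv2.findContours(m.astype(np.uint8),0,2)[0],key=cv2.contourArea)
    r=cv2.minAreaRect(c);return r,cv2.boxPoints(r),c
E
python3 - <<'E'
from cell import arm
from h import *
for n in("top","scene"):
    f=np.load(n+"0.npz");i,T=pose(arm,n);C=cloud(i,T,f["d"]);
    z=C[...,2]
    print(n,"table z",np.median(z[(C[...,0]>.4)&(C[...,0]<.7)&(abs(C[...,1])<.3)]))
    if n=="top":
        b={"stack":(400,180,455,270),"stand":(278,130,345,235),"holder":(110,165,225,245)}
    else: b={"stack":(115,245,200,315),"stand":(222,215,320,285),"holder":(300,140,385,225)}
    for k,(u0,v0,u1,v1) in b.items():
        s=C[v0:v1,u0:u1];zz=s[...,2]
        print(k,"z hist",np.round(np.percentile(zz[zz>.006],[10,30,50,70,90,98]),4))
        lo,hi={"stack":(.034,.06),"stand":(.018,.04),"holder":(.012,.2)}[k]
        m=(zz>lo)&(zz<hi)
        r,bx,_=rect(m);bx=bx+[u0,v0]
        P=s[m];q=cv2.minAreaRect(P[:,:2].astype(np.float32)*1000)
        print("  rect mm",np.round(q[0],1),np.round(q[1],1),round(q[2],2),"z",np.median(P[:,2]),"px",bx.round(1).tolist())
E
```

```text
top table z 0.0017028636229927674
stack z hist [0.0242 0.0409 0.0423 0.0438 0.0456 0.0478]
  rect mm [ 479.1 -302.9] [159.9  61.7] 5.05 z 0.04266484336603282 px [[409.2, 191.8], [436.2, 188.5], [445.0, 258.6], [418.0, 262.0]]
stand z hist [0.0224 0.0244 0.0258 0.0272 0.0296 0.0383]
  rect mm [597.7 -39.4] [226.3 100.4] 4.04 z 0.025794365488847393 px [[285.2, 141.7], [328.1, 137.6], [336.3, 222.9], [293.3, 227.0]]
holder z hist [0.0092 0.0247 0.068  0.0813 0.1071 0.1408]
  rect mm [533.8 304.6] [165.3 245.9] 0.75 z 0.07596141311989113 px [[117.1, 180.3], [214.0, 171.8], [219.3, 232.6], [122.4, 241.1]]
scene table z 0.0006805825455783454
stack z hist [0.0184 0.0372 0.0414 0.0423 0.0434 0.0445]
  rect mm [ 477.8 -302. ] [164.1  61.6] 4.28 z 0.04202615128907694 px [[120.1, 273.4], [135.6, 250.1], [190.3, 286.5], [174.8, 309.8]]
stand z hist [0.0159 0.0238 0.0248 0.0257 0.0291 0.0506]
  rect mm [605.2 -38.7] [245.9 103.2] 3.56 z 0.024972554027442806 px [[228.0, 247.0], [242.6, 217.8], [315.4, 254.2], [300.8, 283.4]]
holder z hist [0.0091 0.0132 0.0517 0.0726 0.0992 0.1349]
  rect mm [480.9 417.4] [255.4 493.5] 6.77 z 0.06616341066432752 px [[290.2, 167.3], [346.5, 130.2], [380.7, 182.2], [324.5, 219.3]]
```

```bash
cat >> h.py <<'E'
def down(yaw):
    # tool z down, tool y across (perp to yaw); tool x along -? choose by caller
    c,s=np.cos(yaw),np.sin(yaw)
    return np.array([[c,s,0],[s,-c,0],[0,0,-1.]])
E
python3 - <<'E'
from cell import arm
from h import *
print(arm.tips_ahead)
y=np.radians(4.8)
for k,p in {"stack":[.4785,-.3025,.22],"stand":[.59,-.04,.22]}.items():
    for a in(y,y+np.pi): 
        q=arm.inverse_kinematics(p,quat(down(a)));print(k,a,q)
E
```

```text
0.017
stack 0.08377580409572781 [-0.6543  0.0537  1.6214 -0.      1.4665  0.8327]
stack 3.225368457685521 [-0.6543  0.0537  1.6214 -0.      1.4665 -2.3089]
stand 0.08377580409572781 [-0.1544  0.1213  1.5497 -0.      1.4705  1.3326]
stand 3.225368457685521 [-0.1544  0.1213  1.5497 -0.      1.4705 -1.809 ]
```

```bash
python3 - <<'E'
from cell import arm
from h import *
y=np.radians(4.8)
for k,p in (("stand",[.56,-.04,.26]),("stack",[.4585,-.3025,.22])):
    arm.goto(p,quat(down(y)))
    st=arm.read_state();im,d=arm.grab_frame("wrist");np.savez("w_"+k+".npz",p=im,d=d,e=st["ee_pos"],q=st["eef_rot"])
    cv2.imwrite(f"pics/w_{k}.png",im[:,:,::-1]);print(st["clock"],st["ee_pos"])
a=cv2.imread("pics/w_stand.png");b=cv2.imread("pics/w_stack.png")
cv2.imwrite("pics/pair.png",cv2.resize(np.hstack([a,b]),(800,300)))
E
```

```text
2.1917 [ 0.56   -0.0408  0.26  ]
3.3417 [ 0.4591 -0.3019  0.2203]
```

View pics/pair.png

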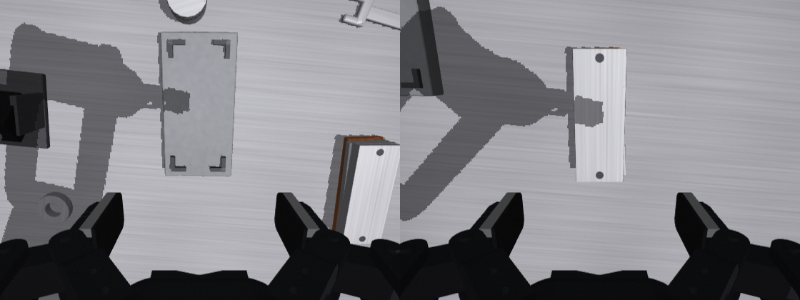

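The left panel is the stand view: stops at about (175,48), (222,45), (177,163) and (217,163), with the fingertips at (118,193) and (280,195). The right panel shows the plate, with corners at (573,48), (625,50), (578,181) and (624,181), and holes at (599,57) and (599,175).

```bash
python3 - <<'E'
from cell import arm
from h import *
it,Tt=pose(arm,"top");ft=np.load("top0.npz")
def wr(k):
    f=np.load("w_"+k+".npz");i,T=pose(arm,"wrist",{"ee_pos":f["e"],"eef_rot":f["q"]});return f,i,T,cloud(i,T,f["d"])
f,i,T,C=wr("stack")
# fingertips in tool frame
loc=(C-f["e"])@rot(f["q"]); m=(abs(loc[...,0])<.02)&(abs(loc[...,1])<.07)&(loc[...,2]>-.03)&(loc[...,2]<.05)&(f["d"]>0)
for s in(1,-1):
    P=loc[m&(s*loc[...,1]>0)];print("finger",s,"max z",np.percentile(P[:,2],[90,98,99.8]),"y",np.percentile(P[:,1],[1,99]),"x",np.percentile(P[:,0],[1,99]))
# plate
def sub(m,uv): return uv
g=f["p"].astype(int).mean(2)
def holes(img,box):
    u0,v0,u1,v1=box;s=cv2.cvtColor(img,cv2.COLOR_RGB2GRAY)[v0:v1,u0:u1]
    return s
z=C[...,2];m=(abs(z-.042)<.006)&(g>60);m[270:]=0
r,bx,c=rect(m);q=cv2.minAreaRect((plane(i,T,c[:,0],.042)[:,:2]*1000).astype(np.float32))
print("wrist plate: z",np.median(z[m]),"rect",q)
P=C[m];print("z ends",np.median(P[P[:,0]>.53,2]),np.median(P[P[:,0]<.43,2]))
# top view
Ct=cloud(it,Tt,ft["d"]);mt=np.zeros(g.shape,bool);gt=ft["p"].astype(int).mean(2)
mt[180:270,400:455]=(gt[180:270,400:455]>150)&(abs(Ct[180:270,400:455,2]-.042)<.009)
rt,bt,ct=rect(mt);q2=cv2.minAreaRect((plane(it,Tt,ct[:,0],.042)[:,:2]*1000).astype(np.float32));print("top plate",q2)
X=tri([rays(i,T,[r[0]]),rays(it,Tt,[rt[0]])]);print("triang centre",X)
# stand
f,i,T,C=wr("stand");z=C[...,2];g=f["p"].astype(int).mean(2);x=C[...,0]
ok=(f["d"]>0)
m=ok&(abs(z-.025)<.006)&(C[...,1]>-.12)&(C[...,1]<.04);m[260:]=0
r,bx,c=rect(m);q=cv2.minAreaRect((plane(i,T,c[:,0],.025)[:,:2]*1000).astype(np.float32));print("stand block",np.median(z[m]),q)
# stops: dark, on stand
hull=np.zeros(g.shape,np.uint8);cv2.fillConvexPoly(hull,cv2.erode(m.astype(np.uint8),None)*0+0 if 0 else bx.astype(np.int32),1)
P=C[(z>.0285)&(z<.04)&(hull>0)];q=cv2.minAreaRect((P[:,:2]*1000).astype(np.float32));print("stops (depth) z",np.percentile(P[:,2],[50,90]),len(P),q)
dk=((g<75)&(hull>0)).astype(np.uint8)
n,l,s,cc=cv2.connectedComponentsWithStats(dk)
for j in range(1,n):
    if s[j,4]>60:
        cj=max(cv2.findContours((l==j).astype(np.uint8),0,2)[0],key=cv2.contourArea)[:,0]
        w=plane(i,T,cj,.031)[:,:2]*1000
        print(s[j],"min",w.min(0),"max",w.max(0))
E
```

```text
finger 1 max z [-0.0023  0.0023  0.004 ] y [0.0418 0.0555] x [-0.0095  0.0124]
finger -1 max z [-0.0023  0.0023  0.0042] y [-0.0565 -0.0427] x [-0.0097  0.0123]
wrist plate: z 0.041622327914618285 rect ((478.39251708984375, -299.8096923828125), (158.30105590820312, 59.71000671386719), 4.8505144119262695)
z ends 0.041594702823036844 0.04163517230273461
top plate ((479.13201904296875, -303.2505798339844), (159.810302734375, 59.251922607421875), 4.807312488555908)
triang centre [ 0.4815 -0.3008  0.0434]
stand block 0.02462414011402103 ((584.3158569335938, -36.978206634521484), (198.3892364501953, 99.33004760742188), 4.291518211364746)
stops (depth) z [0.0305 0.0316] 1036 ((583.9005126953125, -37.09618377685547), (180.15260314941406, 80.02972412109375), 4.343783855438232)
[239 218  21  18  67] min [496.7644 -24.7109] max [515.1513  -2.8993]
[294 218  22  19  77] min [499.8538 -81.1919] max [520.9255 -60.9542]
```

```bash
python3 - <<'E'
from cell import arm
from h import *
y=np.radians(4.85)
arm.move_straight([.4785,-.3005,.09],quat(down(y)),.2)
st=arm.read_state();im,d=arm.grab_frame("wrist");i,T=pose(arm,"wrist",st);C=cloud(i,T,d);g=im.astype(int).mean(2)
z=C[...,2];loc=(C-st["ee_pos"])@rot(st["eef_rot"])
m=(abs(z-.0417)<.004)&(d>0)&(abs(loc[...,1])<.036);
r,bx,c=rect(m);q=cv2.minAreaRect((plane(i,T,c[:,0],.042)[:,:2]*1000).astype(np.float32))
print(st["clock"],st["ee_pos"],"z",np.median(z[m]),q)
for x0 in(-.04,-.02,0,.02,.04):
    s=loc[m&(abs(loc[...,0]-x0)<.004),1]; print(x0,np.percentile(s,[.5,99.5]),len(s)) if len(s) else 0
cv2.imwrite("pics/close.png",im[:,:,::-1])
E
```

```text
4.2 [ 0.4793 -0.3006  0.0912] z 0.041606294927828885 ((478.82373046875, -299.9579162597656), (158.74984741210938, 59.523101806640625), 4.857483386993408)
-0.04 [-0.0303  0.0287] 1371
-0.02 [-0.0303  0.0287] 1489
0 [-0.0304  0.0288] 1634
0.02 [-0.0304  0.0287] 1774
0.04 [-0.0302  0.0289] 1950
```

View pics/close.png

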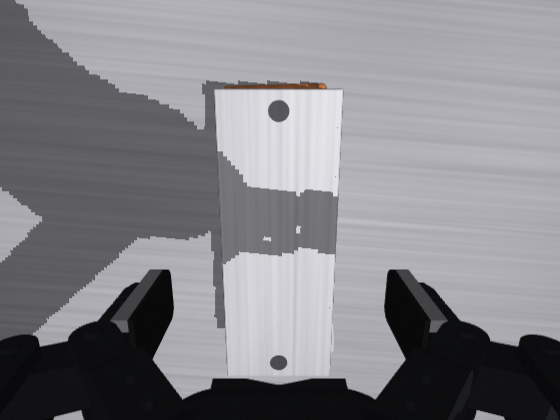

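Plate edges are at about (215,90)–(343,90) and (228,376)–(328,376), centred between the fingers. Next I grip and lift.

```bash
python3 - <<'E'
from cell import arm
from h import *
y=np.radians(4.85)
def pr(t):
    s=arm.read_state();print(t,round(s["clock"],2),s["ee_pos"],s["ft_force"],round(s["gripper_width"],4),s["finger_force"])
arm.move_straight([.4788,-.3002,.0445],None,.08);arm.hold(.15);pr("down")
arm.close();pr("closed")
arm.move_straight([.4788,-.3002,.055],None,.03);pr("lift")
arm.move_straight([.4788,-.3002,.12],None,.1);arm.hold(.1);pr("up")
st=arm.read_state();im,d=arm.grab_frame("wrist");np.savez("w_held.npz",p=im,d=d,e=st["ee_pos"],q=st["eef_rot"])
i,T=pose(arm,"wrist",st);C=cloud(i,T,d);loc=(C-st["ee_pos"])@rot(st["eef_rot"])
m=(abs(loc[...,1])<.0285)&(loc[...,2]>-.01)&(loc[...,2]<.03)&(d>0)&(abs(loc[...,0])<.1)
print("held plate top z_tool",np.percentile(loc[m][:,2],[5,50,95]))
for x0 in(-.05,.0,.03,.05,.07): 
    s=loc[m&(abs(loc[...,0]-x0)<.004)];print(x0,np.median(s[:,2]) if len(s) else 0)
print("x range",np.percentile(loc[m][:,0],[.2,99.8]))
# what is left beneath
z=C[...,2];mm=(abs(z-.032)<.004)&(abs(loc[...,1])<.06);print("left z",np.median(z[mm]),mm.sum())
cv2.imwrite("pics/held.png",im[:,:,::-1])
t,dt=arm.grab_frame("scene");ii,Ti=pose(arm,"scene");cv2.imwrite("pics/s1.png",cv2.resize(t[200:340,60:260,::-1],(800,560)))
E
```

```text
down 5.12 [ 0.4793 -0.3006  0.0452] [-0.6401  0.3964 -0.3315] 0.0857 0.0
closed 5.48 [ 0.4794 -0.3008  0.0455] [-0.932  -0.0013  6.6145] 0.0577 65.39718747138977
lift 5.98 [ 0.4788 -0.3002  0.055 ] [ 0.2168 -0.9332 -2.7184] 0.0582 64.6061646938324
up 6.88 [ 0.4782 -0.2997  0.1188] [-0.8586  0.7791 -2.971 ] 0.0577 64.65865015983582
held plate top z_tool [0.0029 0.0039 0.0049]
-0.05 0
0.0 0.0038718012407579798
0.03 0.003893090843573474
0.05 0.003887215655464485
0.07 0.0038631343861725044
x range [-0.0428  0.0792]
left z nan 0
  return _methods._mean(a, axis=axis, dtype=dtype,
  ret = ret.dtype.type(ret / rcount)
```

View pics/s1.png

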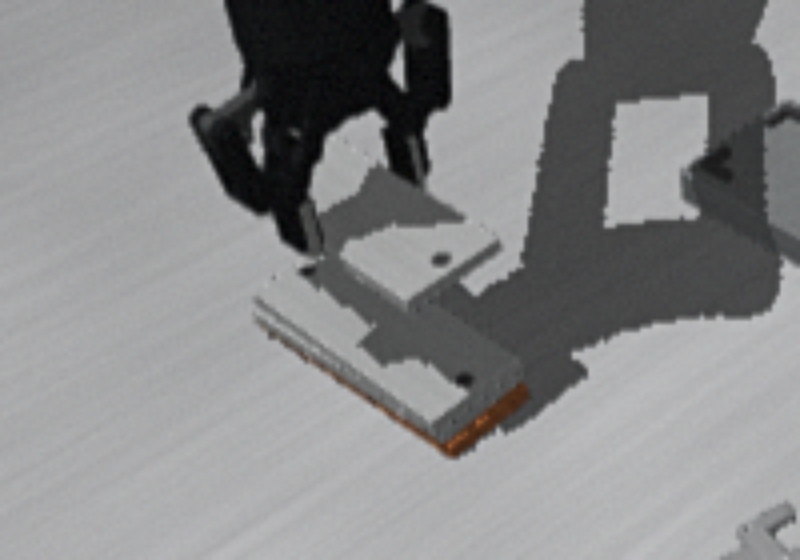

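The crop shows a single level plate in the fingers. Two plates are left on the pallet, hole at (463,380).

```bash
python3 - <<'E'
from cell import arm
from h import *
y=np.radians(4.32);Q=quat(down(y))
def pr(t):
    s=arm.read_state();print(t,round(s["clock"],2),s["ee_pos"],s["ft_force"],round(s["gripper_width"],4))
arm.goto([.5843,-.037,.12],Q);arm.move_straight([.5843,-.037,.058],None,.1);arm.hold(.1);pr("over")
st=arm.read_state();im,d=arm.grab_frame("wrist")
i,T=pose(arm,"wrist",st);C=cloud(i,T,d);loc=(C-st["ee_pos"])@rot(st["eef_rot"]);z=C[...,2];g=im.astype(int).mean(2)
near=(d>0)&(abs(loc[...,1])<.08)&(loc[...,0]>.02)
pl=near&(loc[...,2]<.010)&(loc[...,2]>-.002)&(abs(loc[...,1])<.033)
print("plate y",np.percentile(loc[pl][:,1],[.5,99.5]),"xmax",np.percentile(loc[pl][:,0],99.8))
sp=near&(z>.0285)&(z<.0335)
P=loc[sp];print("stops",len(P),np.percentile(P[:,0],[.5,99.5]),np.percentile(P[:,1],[.5,99.5]),"z",np.median(z[sp]))
bl=near&(abs(z-.0247)<.002);print("block y",np.percentile(loc[bl][:,1],[.5,99.5]),"x",np.percentile(loc[bl][:,0],99.5))
cv2.imwrite("pics/over.png",im[:,:,::-1])
E
```

```text
over 8.94 [ 0.5852 -0.0372  0.0592] [ 0.2959 -0.7396 -3.1144] 0.0583
plate y [-0.03   0.029] xmax 0.07925525562620946
stops 2747 [0.0668 0.0884] [-0.0398  0.0401] z 0.03062757333503585
block y [-0.0492  0.0495] x 0.09823390855116468
```

View pics/over.png

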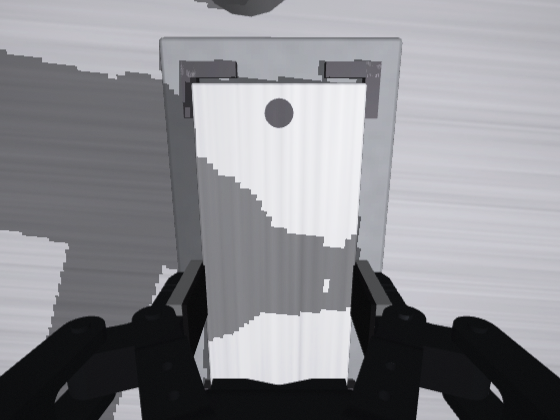

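The plate hangs squarely inside the far stops at (210,70) and (350,70), level. I lower it with a force check.

```bash
python3 - <<'E'
from cell import arm
from h import *
def pr(t):
    s=arm.read_state();print(t,round(s["clock"],2),s["ee_pos"],s["ft_force"],round(s["gripper_width"],4));return s
p=np.array([.5836,-.0376,.0415]);arm.move_straight(p,None,.05);arm.hold(.1);s=pr("near")
f0=s["ft_force"][2]
while p[2]>.035:
    p[2]-=.0006;arm.move_straight(p,None,.02);f=np.mean([arm.read_state()["ft_force"][2]]);
    if f-f0>5: break
pr("touch")
arm.let_go();arm.hold(.1);pr("open")
p[2]=.10;arm.move_straight(p,None,.15)
p=np.array([.56,-.04,.24]);arm.goto(p,quat(down(np.radians(4.32))));arm.hold(.1)
st=pr("look");im,d=arm.grab_frame("wrist");i,T=pose(arm,"wrist",st);C=cloud(i,T,d);z=C[...,2];g=im.astype(int).mean(2)
A=(d>0)&(abs(C[...,0]-.584)<.13)&(abs(C[...,1]+.037)<.06)
m=A&(z>.0325)&(z<.039);q=cv2.minAreaRect((C[m][:,:2]*1000).astype(np.float32));print("plate z",np.percentile(C[m][:,2],[5,50,95]),q)
P=C[m];co=np.linalg.lstsq(np.c_[P[:,:2],np.ones(len(P))],P[:,2],rcond=None)[0];print("tilt",co)
m=A&(z>.0285)&(z<.0322);q=cv2.minAreaRect((C[m][:,:2]*1000).astype(np.float32));print("stops",q)
cv2.imwrite("pics/placed.png",im[:,:,::-1])
E
```

```text
near 9.57 [ 0.5837 -0.0376  0.0416] [ 0.5163 -0.3324 -2.7292] 0.058
touch 11.07 [ 0.5837 -0.0376  0.0385] [-4.7963  0.2673  5.0369] 0.0582
open 11.57 [ 0.5836 -0.0376  0.0379] [-0.2416  0.4182  0.5666] 0.0852
look 12.86 [ 0.5589 -0.0398  0.2375] [ 0.1201  0.3417 -0.3567] 0.0855
plate z [0.0334 0.0346 0.0359] ((602.0208740234375, -35.892276763916016), (213.74661254882812, 71.68769836425781), 4.148158550262451)
tilt [-0.0002  0.0017  0.0348]
stops ((600.6243896484375, -35.790340423583984), (214.67079162597656, 80.01095581054688), 4.298083305358887)
```

```bash
python3 - <<'E'
from cell import arm
from h import *
for n,(u0,v0,u1,v1) in(("top",(110,165,225,245)),("scene",(300,140,385,225))):
    f=np.load(n+"0.npz");i,T=pose(arm,n);C=cloud(i,T,f["d"])[v0:v1,u0:u1];z=C[...,2];p=f["p"][v0:v1,u0:u1].astype(int)
    A=(C[...,1]<.36)&(C[...,1]>.12)&(C[...,0]<.65)&(C[...,0]>.4)
    m=A&(z>.005)&(z<.014);q=cv2.minAreaRect((C[m][:,:2]*1000).astype(np.float32));print(n,"base",q)
    m=A&(z>.10);P=C[m];print("high",len(P),P.min(0),P.max(0))
    g=p.mean(2)
    m=(A&(z>.092)).astype(np.uint8);k,l,s,c=cv2.connectedComponentsWithStats(m)
    for j in range(1,k):
        if s[j,4]>8:
            P=C[l==j];o=P.mean(0);_,_,V=np.linalg.svd(P-o);print(" comp",s[j],o,"dir",V[0]*np.sign(V[0,2]),"ext",np.ptp((P-o)@V[0]))
E
```

```text
top base ((539.82421875, 262.0845947265625), (198.70213317871094, 186.5847625732422), 88.91754913330078)
high 512 [0.4603 0.2083 0.1001] [0.5342 0.36   0.1511]
 comp [ 79  37  11  21 162] [0.5147 0.2171 0.1073] dir [-0.8353  0.0267  0.5492] ext 0.04532140468430902
 comp [ 16  38  11  19 125] [0.5169 0.3534 0.1069] dir [-0.826   0.0723  0.559 ] ext 0.045280860374161985
 comp [ 43  38  15  36 338] [0.4969 0.2867 0.1228] dir [-0.7821  0.0285  0.6225] ext 0.09087203253264867
scene base ((510.3707275390625, 268.433349609375), (218.31317138671875, 178.9887237548828), 1.1598092317581177)
high 272 [0.4634 0.2067 0.1002] [0.5313 0.3599 0.1469]
 comp [ 20   6  20  26 197] [0.4983 0.2848 0.1185] dir [-0.7598  0.0127  0.65  ] ext 0.0878905484136524
 comp [44 12 11 12 71] [0.5184 0.3534 0.1037] dir [-0.8194 -0.0083  0.5731] ext 0.04301138975631418
 comp [13 27 13 13 92] [0.5157 0.2145 0.1046] dir [-0.7892 -0.0046  0.6141] ext 0.039686392529189624
```

```bash
cat >> h.py <<'E'
def shaftrot(a,up=None,sg=1,phi=0):
    """tool rotation gripping a shaft of axis a from above: tool x = sg*a"""
    a=a/np.linalg.norm(a);u=np.array([0,0,1.]);t=-(u-a*(u@a));t/=np.linalg.norm(t)
    if phi: t=R.from_rotvec(phi*a).as_matrix()@t
    x=sg*a;return np.c_[x,np.cross(t,x),t]
E
python3 - <<'E'
from cell import arm
from h import *
a=np.array([-.745,.01,.667]);a/=np.linalg.norm(a)
G=np.array([.485,.286,.13])
for sg in(1,-1):
  for phi in(0,.3,-.3,.6,-.6,.9,-.9):
    M=shaftrot(a,sg=sg,phi=phi);q=quat(M)
    r=[]
    for off in(0,.07): 
        r.append(arm.inverse_kinematics(G-off*M[:,2],q))
    r.append(arm.inverse_kinematics(G+.08*a,q))
    print(sg,phi,[None if v is None else np.round(v,2).tolist() for v in r])
    for yaw in(4.32,):
        af=-np.array([np.cos(np.radians(yaw)),np.sin(np.radians(yaw)),0])
    M=shaftrot(af,sg=sg,phi=phi);print("   fin",arm.inverse_kinematics([.55,-.04,.135],quat(M)))
E
```

```text
1 0 [[0.31, 0.74, 1.09, 0.24, 2.01, -1.23], [0.29, 0.82, 0.87, 0.24, 2.14, -1.21], [0.34, 0.54, 1.27, 0.26, 2.02, -1.19]]
   fin [-0.1656  0.0831  1.7503 -0.      1.3082 -1.8118]
1 0.3 [[0.44, 0.86, 0.94, 0.01, 2.13, -1.24], [0.43, 0.98, 0.66, 0.01, 2.28, -1.23], [0.47, 0.66, 1.13, 0.04, 2.13, -1.2]]
   fin [ 0.0208  0.085   1.7784 -0.3135  1.2755 -1.5339]
1 -0.3 [[0.18, 0.64, 1.25, 0.45, 1.89, -1.26], [0.14, 0.69, 1.09, 0.45, 2.01, -1.25], [0.2, 0.44, 1.43, 0.46, 1.91, -1.24]]
   fin [-0.3392  0.1626  1.6938  0.2773  1.4151 -2.0466]
1 0.6 [[0.55, 0.97, 0.83, -0.23, 2.23, -1.29], [0.57, 1.13, 0.48, -0.26, 2.41, -1.33], [0.59, 0.77, 1.03, -0.19, 2.23, -1.24]]
   fin [ 0.1913  0.1704  1.775  -0.6162  1.3272 -1.2615]
1 -0.6 [[0.05, 0.57, 1.43, 0.66, 1.78, -1.35], [-0.01, 0.6, 1.3, 0.64, 1.9, -1.33], [0.06, 0.36, 1.6, 0.67, 1.81, -1.32]]
   fin [-0.4793  0.3064  1.615   0.5006  1.5666 -2.2171]
1 0.9 [[0.66, 1.07, 0.77, -0.49, 2.29, -1.39], [0.69, 1.27, 0.38, -0.56, 2.47, -1.5], [0.71, 0.87, 0.98, -0.44, 2.3, -1.33]]
   fin [ 0.3237  0.3246  1.7404 -0.8716  1.4451 -1.0355]
1 -0.9 [[-0.06,
[... 722 characters left out ...]
, 0.83, -0.23, 2.23, 1.85], [0.57, 1.13, 0.48, -0.26, 2.41, 1.81], [0.59, 0.77, 1.03, -0.19, 2.23, 1.9]]
   fin [ 0.1913  0.1704  1.775  -0.6162  1.3272  1.8801]
-1 -0.6 [[0.05, 0.57, 1.43, 0.66, 1.78, 1.8], [-0.01, 0.6, 1.3, 0.64, 1.9, 1.81], [0.06, 0.36, 1.6, 0.67, 1.81, 1.82]]
   fin [-0.4793  0.3064  1.615   0.5006  1.5666  0.9245]
-1 0.9 [[0.66, 1.07, 0.77, -0.49, 2.29, 1.75], [0.69, 1.27, 0.38, -0.56, 2.47, 1.65], [0.71, 0.87, 0.98, -0.44, 2.3, 1.81]]
   fin [ 0.3237  0.3246  1.7404 -0.8716  1.4451  2.1061]
-1 -0.9 [[-0.06, 0.53, 1.6, 0.88, 1.71, 1.68], [-0.14, 0.54, 1.51, 0.84, 1.81, 1.69], [-0.07, 0.31, 1.78, 0.88, 1.74, 1.71]]
   fin [-0.5788  0.4914  1.5212  0.6819  1.7367  0.8144]
```

```bash
cat >> h.py <<'E'
def axis(P,r=.011,iters=300):
    """cylinder fit: axis through p, direction a (up), known radius"""
    from scipy.optimize import least_squares
    o=P.mean(0);_,_,V=np.linalg.svd(P-o);a=V[0]*np.sign(V[0,2])
    def res(x):
        d=x[3:]/np.linalg.norm(x[3:]);w=P-x[:3];return np.linalg.norm(w-np.outer(w@d,d),axis=1)-r
    return least_squares,res,o,a
E
python3 - <<'E'
from cell import arm
from h import *
a=np.array([-.745,.01,.667]);a/=np.linalg.norm(a);G=np.array([.485,.286,.13])
M=shaftrot(a,sg=-1)
arm.goto(G-.13*M[:,2],quat(M));arm.hold(.2)
st=arm.read_state();im,d=arm.grab_frame("wrist");np.savez("w_sh.npz",p=im,d=d,e=st["ee_pos"],q=st["eef_rot"]);cv2.imwrite("pics/sh.png",im[:,:,::-1])
print(st["clock"],st["ee_pos"],G-.13*M[:,2])
E
```

```text
14.3417 [0.5724 0.2836 0.2283] [0.5717 0.2848 0.2269]
```

View pics/sh.png

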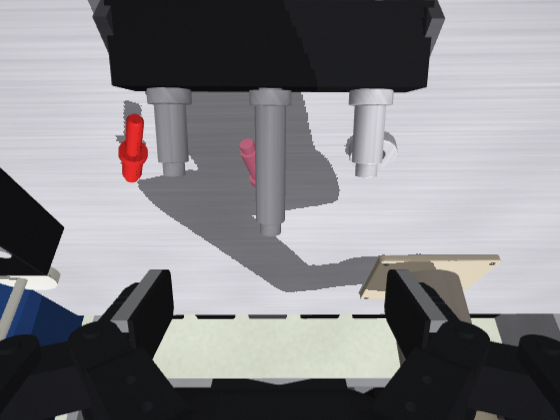

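The wrist view shows the long shaft in the middle: collar at (270,95), journal from about u 256 to 285 down to row 215, stub end at (270,232). The short shafts stand clear at (172,130) and (368,130).

```bash
python3 - <<'E'
from cell import arm
from h import *
from scipy.optimize import least_squares
f=np.load("w_sh.npz");i,T=pose(arm,"wrist",{"ee_pos":f["e"],"eef_rot":f["q"]})
W=cloud(i,T,f["d"]);views={"wrist":(i,T,W,f["d"])}
for n in("top","scene"):
    g=np.load(n+"0.npz");ii,TT=pose(arm,n);views[n]=(ii,TT,cloud(ii,TT,g["d"]),g["d"])
o=np.array([.497,.286,.120]);a=np.array([-.745,.01,.667]);a/=np.linalg.norm(a)
pl={}
for n,(ii,TT,C,d) in views.items():
    p,ax=o.copy(),a.copy()
    for k in range(4):
        w=C-p;s=w@ax;rad=np.linalg.norm(w-s[...,None]*ax,axis=-1)
        m=(d>0)&(rad<.018)&(C[...,2]>.088)
        sl=s[m];e=np.percentile(sl,99.7)     # free end
        m&=(s<e-.014)&(s>e-.088)
        P=C[m]
        def res(x):
            dd=x[3:]/np.linalg.norm(x[3:]);v=P-x[:3];return np.linalg.norm(v-np.outer(v@dd,dd),axis=1)-.011
        x=least_squares(res,np.r_[p,ax],loss="soft_l1",f_scale=.001).x;p=x[:3];ax=x[3:]/np.linalg.norm(x[3:])
        p=p+ax*(((P.mean(0)-p)@ax))
    w=C-p;s=w@ax;rad=np.linalg.norm(w-s[...,None]*ax,axis=-1);mm=(d>0)&(rad<.013)&(C[...,2]>.088);end=np.percentile(s[mm],99.7)
    E=p+ax*end
    # image mid-line of the journal -> plane holding the axis
    v,u=np.nonzero(m);
    r=cv2.fitLine(np.c_[u,v].astype(np.float32),cv2.DIST_L2,0,.01,.01).ravel()
    _,D=rays(ii,TT,[[r[2],r[3]],[r[2]+30*r[0],r[3]+30*r[1]]]);nn=np.cross(D[0],D[1]);pl[n]=(nn/np.linalg.norm(nn),TT[:3,3])
    print(n,"N",len(P),"axis",ax,"lean",np.degrees(np.arccos(ax[2])),"end160",E,"at116",E-.044*ax,"rms",np.std(res(np.r_[p,ax])),"foot",E-.16*ax)
for b in("top","scene"):
    n1,c1=pl["wrist"];n2,c2=pl[b];D=np.cross(n1,n2);D/=np.linalg.norm(D);D*=np.sign(D[2])
    A=np.array([n1,n2,[0,0,1]]);print("wrist x",b,"dir",D,"at z=.128",np.linalg.solve(A,[n1@c1,n2@c2,.128]))
w=W-f["e"]
for nm,c in(("L",.3534),("R",.2155)):
    m=(f["d"]>0)&(abs(W[...,1]-c)<.025)&(W[...,2]>.105)&(W[...,0]>.46)&(W[...,0]<.55);P=W[m];print(nm,len(P),P.min(0),P.max(0),P.mean(0))
E
```

```text
wrist N 3044 axis [-0.7419  0.0139  0.6704] lean 47.90402295226719 end160 [0.464  0.2924 0.1413] at116 [0.4967 0.2918 0.1118] rms 0.0005706396609041759 foot [0.5827 0.2901 0.0341]
top N 261 axis [-0.7386  0.0158  0.674 ] lean 47.62643810683935 end160 [0.4623 0.2896 0.1445] at116 [0.4948 0.2889 0.1149] rms 0.0013961381489031954 foot [0.5805 0.2871 0.0367]
scene N 180 axis [-0.7291  0.0234  0.684 ] lean 46.84345902437682 end160 [0.4636 0.2914 0.1429] at116 [0.4956 0.2904 0.1128] rms 0.00184911996565529 foot [0.5802 0.2877 0.0335]
wrist x top dir [-0.7332  0.0139  0.6799] at z=.128 [0.4684 0.2925 0.128 ]
wrist x scene dir [-0.7599  0.0153  0.6498] at z=.128 [0.4758 0.2922 0.128 ]
L 776 [0.5019 0.3504 0.105 ] [0.526  0.3709 0.1193] [0.5144 0.3598 0.111 ]
R 744 [0.4982 0.2119 0.105 ] [0.5223 0.2324 0.1192] [0.5115 0.2228 0.111 ]
```

```bash
python3 - <<'E'
from cell import arm
from h import *
from scipy.optimize import least_squares
a=np.array([-.7419,.0139,.6704]);a/=np.linalg.norm(a);G=np.array([.4967,.2918,.1118])
M=shaftrot(a,sg=-1)
def pr(t):
    s=arm.read_state();print(t,round(s["clock"],2),s["ee_pos"],s["ft_force"],round(s["gripper_width"],4),s["finger_force"]);return s
arm.move_straight(G-.05*M[:,2],quat(M),.12);arm.hold(.2);st=pr("pre")
im,d=arm.grab_frame("wrist");np.savez("w_sh2.npz",p=im,d=d,e=st["ee_pos"],q=st["eef_rot"])
i,T=pose(arm,"wrist",st);C=cloud(i,T,d);p=G.copy();ax=a
for k in range(3):
    w=C-p;s=w@ax;rad=np.linalg.norm(w-s[...,None]*ax,axis=-1);m=(d>0)&(rad<.016)&(s>-.045)&(s<.03);P=C[m]
    def res(x):
        dd=x[3:]/np.linalg.norm(x[3:]);v=P-x[:3];return np.linalg.norm(v-np.outer(v@dd,dd),axis=1)-.011
    x=least_squares(res,np.r_[p,ax],loss="soft_l1",f_scale=.001).x;ax=x[3:]/np.linalg.norm(x[3:]);p=x[:3];p=p-ax*((p-G)@ax)
w=C-p;s=w@ax;rad=np.linalg.norm(w-s[...,None]*ax,axis=-1);mm=(d>0)&(rad<.0125)&(s>0)&(s<.07)
print("axis",ax,"p",p,"end",np.percentile(s[mm],[99,99.8]),"off in tool",(p-st["ee_pos"])@rot(st["eef_rot"]),len(P))
Rt=rot(st["eef_rot"]);loc=(C-st["ee_pos"])@Rt
for y in(.069,-.069):
    q=(d>0)&(abs(loc[...,1]-y)<.016)&(abs(loc[...,2]-.05)<.02)&(loc[...,0]>-.02)&(loc[...,0]<.02);Q=loc[q]
    print("nbr",y,len(Q),Q.min(0) if len(Q) else 0,Q.max(0) if len(Q) else 0)
E
```

```text
pre 15.48 [0.5309 0.2912 0.1497] [ 0.189  -0.5283  0.4018] 0.0853 0.0
axis [-0.741   0.0149  0.6713] p [0.4967 0.2917 0.1119] end [0.0439 0.0445] off in tool [-0.0001  0.0002  0.051 ] 5962
nbr 0.069 1345 [0.0006 0.059  0.0365] [0.02   0.0799 0.0549]
nbr -0.069 1334 [ 0.0007 -0.0796  0.0363] [ 0.02   -0.0586  0.0543]
```

```bash
python3 - <<'E'
from cell import arm
from h import *
a=np.array([-.7415,.0144,.6708]);a/=np.linalg.norm(a);G=np.array([.4967,.2917,.1119])
M=shaftrot(a,sg=-1)
def pr(t):
    s=arm.read_state();print(t,round(s["clock"],2),s["ee_pos"],s["ft_force"],s["torque"],round(s["gripper_width"],4),s["finger_force"]);return s
g=G+.002*M[:,2]
arm.move_straight(g,quat(M),.06);arm.hold(.2);pr("at")
arm.close();pr("closed")
arm.move_straight(g+.01*a,None,.02);pr("1cm")
arm.move_straight(g+.08*a,None,.06);arm.hold(.1);st=pr("drawn")
im,d=arm.grab_frame("wrist");cv2.imwrite("pics/drawn.png",im[:,:,::-1])
i,T=pose(arm,"wrist",st);C=cloud(i,T,d);loc=(C-st["ee_pos"])@rot(st["eef_rot"])
m=(d>0)&(abs(loc[...,1])<.017)&(abs(loc[...,2])<.03)&(loc[...,0]<.13)&(loc[...,0]>.013);P=loc[m]
for x in np.arange(.015,.125,.01):
    Q=P[abs(P[:,0]-x)<.002]; print(round(x,3),len(Q),Q[:,2].min().round(4) if len(Q) else 0,np.median(Q[:,1]).round(4) if len(Q) else 0)
print("foot x",P[:,0].max())
t,_=arm.grab_frame("scene");cv2.imwrite("pics/s2.png",cv2.resize(t[80:240,230:430,::-1],(700,560)))
E
```

```text
at 16.75 [0.4957 0.2918 0.1107] [-0.5837  0.7063  0.1423] [-0.0742 -0.2999  0.0121] 0.085 0.0
closed 17.37 [0.4954 0.2916 0.1105] [ 1.0337 -1.4122  2.0483] [-0.1576 -0.3109  0.1054] 0.0206 58.50029468536377
1cm 18.02 [0.4879 0.2919 0.1169] [ 1.8751 -0.2618 -3.7569] [-0.0264 -1.0545  0.0426] 0.0203 58.56495916843414
drawn 19.43 [0.4361 0.2928 0.1637] [-0.1607 -0.9463 -5.4325] [-0.0093 -0.7012 -0.0277] 0.0204 58.644813895225525
0.015 737 -0.03 0.0001
0.025 645 -0.0142 -0.0006
0.035 682 -0.0141 -0.0003
0.045 735 -0.0138 -0.0003
0.055 1114 -0.0182 -0.0003
0.065 612 -0.0111 -0.0
0.075 639 -0.0108 -0.0
0.085 700 -0.0108 -0.0002
0.095 762 -0.0109 -0.0001
0.105 0 0 0
0.115 0 0 0
foot x 0.1029224773326048
```

View pics/s2.png

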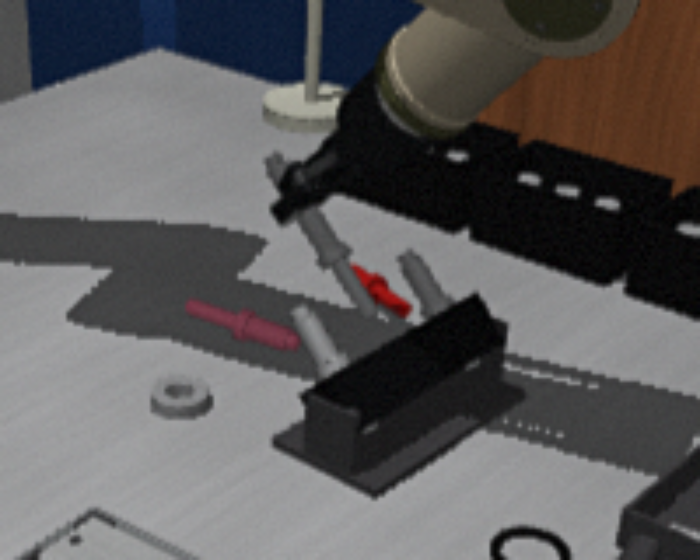

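The scene crop shows the shaft fully out of the bore, held near (290,195), with both short shafts still standing in the holder. Next I lift it, level it and carry it over.

```bash
python3 - <<'E'
from cell import arm
from h import *
def pr(t):
    s=arm.read_state();print(t,round(s["clock"],2),s["ee_pos"],s["ft_force"],s["torque"],round(s["gripper_width"],4),s["finger_force"]);return s
s=arm.read_state();arm.move_straight(s["ee_pos"]+[0,0,.11],None,.12);pr("up")
y=np.radians(4.32);Q=quat(down(y));e=np.array([np.cos(y),np.sin(y),0]);c=np.array([.5835,-.0373,0])
t=c-.036*e+[0,0,.134]
arm.goto(t+[0,0,.10],Q);arm.hold(.1);pr("above")
arm.move_straight(t,None,.08);arm.hold(.4);st=pr("final")
im,d=arm.grab_frame("wrist");np.savez("w_fin.npz",p=im,d=d,e=st["ee_pos"],q=st["eef_rot"]);cv2.imwrite("pics/fin.png",im[:,:,::-1])
i,T=pose(arm,"wrist",st);C=cloud(i,T,d);loc=(C-st["ee_pos"])@rot(st["eef_rot"])
m=(d>0)&(abs(loc[...,1])<.017)&(abs(loc[...,2])<.03)&(loc[...,0]<.13)&(loc[...,0]>.018);P=loc[m]
for a,b,r in((.022,.047,.011),(.065,.1,.008)):
    Q=P[(P[:,0]>a)&(P[:,0]<b)];x=np.arange(a,b-.002,.003)
    top=np.array([np.percentile(Q[abs(Q[:,0]-u)<.0015][:,2],3) for u in x]);print("seg",a,"axis z fit",np.polyfit(x,top+r,1),"mean",top.mean()+r)
top=[(round(u,4),round(P[abs(P[:,0]-u)<.0006][:,2].min(),4)) for u in np.arange(.046,.068,.0012)];print("collar",top)
# plate below
z=C[...,2];m=(d>0)&(abs(z-.0348)<.0035)&(abs(C[...,0]-.5835)<.1)&(abs(C[...,1]+.037)<.05)
print("plate",np.median(z[m]),C[m][:,0].max(),np.percentile(C[m][:,1],[1,99]))
for n in("scene","top"):
    p,dd=arm.grab_frame(n);np.savez(n+"F.npz",p=p,d=dd);cv2.imwrite(f"pics/{n}F.png",p[:,:,::-1])
    i,T=pose(arm,n);C=cloud(i,T,dd);m=(dd>0)&(C[...,2]>.12)&(C[...,2]<.16)&(abs(C[...,1]+.037)<.012)&(C[...,0]>.575)&(C[...,0]<.68);Q=C[m];print(n,len(Q),np.polyfit(Q[:,0],Q[:,2],1) if len(Q)>5 else 0,Q[:,0].max() if len(Q) else 0,np.polyfit(Q[:,0],Q[:,1],1) if len(Q)>5 else 0)
a=cv2.imread("pics/sceneF.png");b=cv2.imread("pics/fin.png");cv2.imwrite("pics/finpair.png",np.hstack([cv2.resize(a[130:340,90:370],(400,300)),cv2.resize(b,(400,300))]))
E
```

```text
up 20.6 [0.4357 0.2927 0.2727] [-0.7071 -0.2565 -4.2184] [ 0.0029 -0.7031 -0.0129] 0.0198 58.65814983844757
above 22.02 [ 0.5477 -0.0388  0.2337] [ 0.0396  0.8301 -4.5691] [-0.0062  0.1496 -0.0003] 0.0204 58.70662987232208
final 23.82 [ 0.5477 -0.04    0.1341] [ 0.5407  0.0235 -4.5242] [ 0.0132  0.0992 -0.0023] 0.0202 58.71228575706482
seg 0.022 axis z fit [ 0.0038 -0.0016] mean -0.001472728433639955
seg 0.065 axis z fit [ 0.0103 -0.002 ] mean -0.00117811610469723
collar [(np.float64(0.046), np.float64(-0.0132)), (np.float64(0.0472), np.float64(-0.0131)), (np.float64(0.0484), np.float64(-0.0129)), (np.float64(0.0496), np.float64(-0.014)), (np.float64(0.0508), np.float64(-0.0166)), (np.float64(0.052), np.float64(-0.0168)), (np.float64(0.0532), np.float64(-0.0171)), (np.float64(0.0544), np.float64(-0.0173)), (np.float64(0.0556), np.float64(-0.0173)), (np.float64(0.0568), np.float64(-0.0169)), (np.float64(0.058), np.float64(-0.0173)), (np.float64(0.0592), np.float64(-0.0168)), (np.float64(0.0604), np.float64(-0.0164)), (np.float64(0.0616), np.float64(-0.0098)), (np.float64(0.0628), np.float64(-0.0099)), (np.float64(0.064), np.float64(-0.0096)), (np.float64(0.0652), np.float64(-0.0099)), (np.float64(0.0664), np.float64(-0.0102)), (np.float64(0.0676), np.float64(-0.0098))]
plate 0.0345686877590094 0.6759498715465977 [-0.0697  0.0028]
scene 282 [-0.0688  0.1827] 0.6634828022394386 [ 0.0932 -0.0979]
top 0 0 0 0
```

View pics/finpair.png

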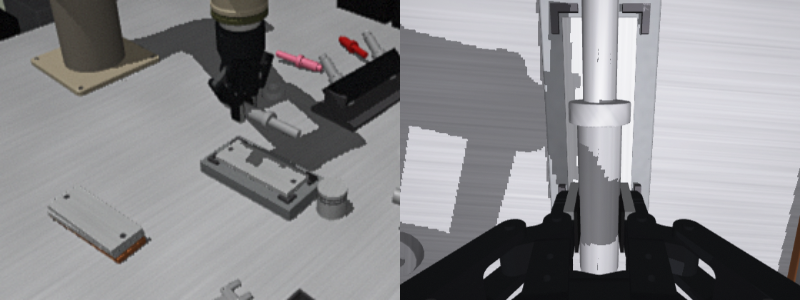

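The final views show the plate flat between its stops and the shaft level and lengthwise above it. Its axis is at z = 0.135 m, its middle is 36 mm from the TCP as planned, and its foot end is at x = 0.663 m. The two lower plates and the short shafts are undisturbed. I hand in the job.

```bash
python3 - <<'E'
from cell import arm
print(arm.finish_job())
E
```

```text
the job is handed in; nothing more can be done
None
```

The job is handed in at about 24 s on the robot clock: the top plate lies flat between the stand's stops, and the longest shaft is held level, lengthwise and centred about 10 cm above it.

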